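# Lock the filter cover onto the spray-glazing air filter

## Robot

A 6-joint arm with a two-finger parallel gripper is mounted at the origin on the work surface. World frame = base frame: x ahead of the robot, y to its left, z up, the work surface at z = 0. Lengths are in mm, angles in rad, forces in N, time in s.
With the tool pointing down it reaches from about 275 to 1000 mm from the base axis. Payload 8.4 kg.
Tool frame: the origin (TCP) lies on the centre line of the jaws, within the pads' length; the fingertips stand 17 mm ahead of it and the grasp point (between the pads) lies 2 mm behind it (r.tcp_to_tips is the z of the fingertips in the tool frame, in mm); z points along the fingers, y is the direction in which the jaws open and shut (so a half turn about z gives the same grasp; the last joint's range is limited). The gripper opens to 85 mm and grips with 20 to 120 N. Pads are 22 mm wide; open, the fingers measure 114 mm over their backs; the gripper's body (76 mm by 85 mm) begins 54 mm behind the grasp point. The pads swing forward as they close: fully open they stand 13 mm farther back than shut.
Start: joints at [-1.263, 0.353, 1.633, -0, 1.155, -0.002], TCP at [190.541, -595.25, 248.281] pointing down, gripper open.
Joint ranges: [-2.63, 2.63], [-0.92, 2.1], [0.06, 2.66], [-1.3, 4.44], [0, 2.69], [-3.02, 3.02]. Speed limits (rad/s): [2.22, 2.22, 2.79, 3.14, 3.14, 3.14].

## Interface

Orientations are given as [roll, pitch, yaw] about the fixed x, y, z axes, in that order (R = Rz(yaw) Ry(pitch) Rx(roll)).
In Python, from rig import r, cams, job gives the robot as it stands.
- The arm moves only by the tool drive_tool, never from a script. Its argument "deltas" is a list of rows, each a list of 4 numbers: the shift along the tool's x, y, z in cm, then the turn about the tool's z in rad. In form: [[x, y, z, roll], ...]. A call has 1 to 12 rows; each row shifts and turns the commanded pose from where the row before left it, along the tool's axes as they then stand; what a row does not reach is not made up. A row lasts 1/12 s, in which the tool goes at most 41.7 mm and 7.16 degrees, less where a joint would pass 70% of its speed; a pose out of reach is approached as far as the arm can. A call with a gripper value outside its range is refused whole. "jaw" is the closure, from 0 (fully open) to 1 (shut), set as the call begins (left out, the last holds). The fingers move at their own pace and stop on an object; "force" is the grip in N (left out, the last holds). Time passes only in rows, so rows that do not move let the fingers close. It gives the time, the measured TCP pose, the force and the opening at its end, in the units of the state.
- r.sense(): the state, without advancing time (a new reading comes with each control period).
- cams.grab_frame(name): name is "scene" or "top" or "wrist"; returns (picture, depth): 480x640x3 uint8, red, green, blue; 480x640 float32, mm along the optical axis (not along the pixel's ray), 0 where there is no reading.
- cams.camera_params(name): a dict with "fx", "fy", "cx", "cy" (pixels), "R" (3x3) and "t" (3): a world point X has camera coordinates R X + t. Camera axes: x right, y down, z forward; pixel columns grow to the right and rows downward; lengths in mm; the calibration is good to about 2 mm. A picture is of the moment at which its call begins: read the wrist's pose just before it. camera_params takes no time and is no camera call; for the wrist camera it gives the pose at the moment of the call.
- job.sign_off(): hands the job in, once; it reports no verdict.
The state is a dict: "clock": time; "qpos": joint angles; "qvel": joint speeds; "joint_efforts": joint torques, N m; "eef_pos": TCP position; "tcp_rot": TCP orientation; "contact_force": force on the tool from outside, world axes, zero at the start; "wrist_torque": the same for the moment, N m; "opening": opening from 0.0 (shut) to 1.0 (fully open).
Only numpy, scipy, OpenCV 4.12 (cv2) and the standard library are available. Lean on these libraries where they do the work, as an engineer would, in place of code of your own. Each camera call takes 0.05 s, during which the arm holds its last target. There are 200 camera calls.

## Task

Pick up the grey filter cover by its bar handle and fit it to the open air-filter housing: feel for the two slots with the lugs, press the cover in against the spring, and twist it clockwise (seen from above) right up to its stop, so that it stays locked when you let go. Work gently, never forcing the cover against the housing with more than about 50 N, pressing or twisting, and leave the pottery and tools around it where they are.

Things in the scene. Friction and masses are not known exactly. Their poses are not given: they have to be found in the camera images.
- cover: Loose grey plastic bayonet cover, 150 to 290 g, 65 mm tall, standing on its foot: a spigot 54 mm across with a chamfered foot, a disc 86 mm across at 23 to 31 mm height, and on top a bar handle along x. Origin: centre of the spigot's foot; z up the cover's axis; x along bar and lugs (a half turn about z makes no difference).
- cover_grip (a point): Point on the cover's axis inside the bar handle, 52 mm above the foot. The bar is 62 mm long (x), 14 mm thick (y) and stands from 31 to 65 mm above the foot.
- cover_lugs (a point): Point on the cover's axis level with the undersides of its two lugs, 8 mm above the foot. The lugs stick out of the spigot at opposite sides along x, hidden under the disc: 72 mm tip to tip, 12 mm wide, 6 mm thick.
- housing: Fixed aluminium air-filter housing: open round pot 104 mm across, 80 mm high, on a 130 mm square plate; brass port on its -x side, out to 74 mm from the axis. Origin: centre of the underside, on the table; z up. Rigid stops end the turn with the bar within 8 degrees either way of the housing's x axis: not measured, to be felt. 1 N m there adds 30 N of contact force to the spring's (under 20 N).
- housing_mouth (a point): Centre of the mouth at rim height, 80 mm up. Flush in it a rigid steel collar, 6 mm thick, bore 58 mm across, with two opposite slots 15 mm wide reaching to 78 mm across. The line of the slots is turned 35 to 75 degrees anticlockwise (from above) from the housing's x axis: it varies, is not measured, must be felt or seen. Lugs resting on the collar: foot at 72 mm height; over the slots they drop.
- housing_spring (a point): Centre of the top of a black spring plate on the housing's axis, 66 mm up. The cover's foot presses it down: 3 N at first, 0.9 N more per mm. With the foot below 60 mm the lugs are under the collar and can turn clockwise (from above) to the stops; at 57 mm the disc meets the rim. Let go there, the spring lifts the cover until the lugs bear on the collar, foot at 60 mm; unturned, it is pushed out.
- seat_pin (a joint): Small hidden spring pin in one of the two stops, under the collar, that a lug pushes in over the last 3 mm of its turn: 0 m free, 0.003 m with the lug hard on the stop. It resists with about 1 N.
- mug: Bystander: white mug, 80 mm across, 95 mm high; origin at its foot.
- bowl: Bystander: white bowl, 120 mm across, 55 mm high; origin at its foot.
- pot_lid: Bystander: white ceramic pot lid with a round knob, 84 mm across, 40 mm high, no lugs; origin at its underside.
- glaze_brush: Bystander: glaze brush lying on the table; origin at the underside, middle.
- tumbler: Bystander: terracotta tumbler, 72 mm across, 85 mm high; origin at its foot.
- saucer: Bystander: white saucer, 140 mm across, 18 mm high; origin at its foot.
- squeeze_bottle: Bystander: white squeeze bottle, 60 mm across, 150 mm high; origin at its foot.

How it is judged (in metres and radians):
On the way, in this order (a step that is already met when the one before it is completed fails the run):
1. the cover is lifted off the table (height (world z) of cover above 0.03 m and contact force between cover and the fingers above 1 N), for 0.1 s.
2. the cover is pressed in through the slots, not yet turned to the stop (z of cover in the frame of housing below 0.0615 m and horizontal distance between cover and housing below 0.005 m and value of joint seat_pin below 0.0005 m), for 0.02 s.
At the end, for the whole second after the job is handed in: The cover is locked and at rest in the housing: upright within 4 degrees, axes within 5 mm, its foot 54 to 62 mm above the housing's underside, turned to within 1.5 mm of the stop (seat pin pushed in more than 1.5 mm), the spring pressing its lugs up against the collar (z of cover in the frame of housing between 0.054 and 0.0622 m and horizontal distance between cover and housing below 0.005 m and value of joint seat_pin above 0.0015 m and angle between cover's own z axis and vertical below 0.07 rad and linear speed of cover below 0.02 m/s and contact force between cover and housing above 2 N); the robot touches nothing.
It fails at once if the cover is forced against the housing with more than 60 N (contact force between cover and housing above 60 N).
It fails at once if a bystander is shifted by more than 30 mm (distance of any of mug, bowl, pot_lid, glaze_brush, tumbler, saucer, squeeze_bottle from where it was at the start of the episode above 0.03 m).
It also fails if it takes over 64 s, if anything falls off the work surface, if the arm or the gripper's body presses on something with over 40 N, if the wrist force passes 120 N, or if a joint passes its speed limit or range.

## Working session

There is one attempt and no reset: what is moved stays moved. The work goes in short steps, Python scripts to look and compute and a tool call to move; the robot and the scene stay as the last step left them, time stands still between calls to the robot, and variables do not carry over. Pictures are saved under pics/ and viewed, about 8 in all and at most 12, crops included, and the job is handed in when it is done.

Besides the shell and the picture viewer there is one more tool, called after "Call:" as a command line: name --pt "numbers of a row" for each row, then --argument value for the rest. drive_tool: Moves the arm, as the interface text tells. Its arguments: {"type":"object","properties":{"deltas":{"type":"array"},"jaw":{"type":"number"},"force":{"type":"number"}},"required":["deltas"]}

```bash
mkdir -p pics; ls
cat > h.py <<'E'
from rig import r,cams,job
import numpy as np,cv2
def grab(n,f=None):
    P=cams.camera_params(n);im,d=cams.grab_frame(n)
    if f: cv2.imwrite('pics/'+f,im[:,:,::-1])
    np.savez('last_'+n+'.npz',im=im,d=d,**{k:np.array(v) for k,v in P.items()})
    return im,d,P
def pts(d,P):
    v,u=np.mgrid[:d.shape[0],:d.shape[1]]
    c=np.stack([(u-P['cx'])/P['fx']*d,(v-P['cy'])/P['fy']*d,d],-1)
    return (c-np.array(P['t']))@np.array(P['R'])
def ray(P,u,v,z):
    R=np.array(P['R']);o=-R.T@np.array(P['t']);k=R.T@np.array([(u-P['cx'])/P['fx'],(v-P['cy'])/P['fy'],1.])
    return o+k*(z-o[2])/k[2]
E
python3 - <<'E'
from h import *
print(r.sense())
a=grab('top');b=grab('scene')
im=np.hstack([a[0],b[0]])
cv2.imwrite('pics/a.png',a[0][:,:,::-1]);cv2.imwrite('pics/b.png',b[0][:,:,::-1])
for x in(a,b):print(np.round(np.array(x[2]['R']),2).tolist(),x[2]['t'],x[2]['fx'])
E
```

```text
pics
{'clock': 0.0, 'qpos': array([-1.26338647e+00,  3.53674037e-01,  1.63415176e+00, -1.16553806e-05,
        1.15518369e+00, -2.39438398e-03]), 'qvel': array([ 0.00151547,  0.00058075, -0.00046072, -0.0007434 ,  0.00028393,
       -0.0004645 ]), 'joint_efforts': array([-9.71604786e-04, -6.05256915e+01, -3.42062402e+01,  3.36902679e-05,
        9.61618731e-03,  8.29382907e-05]), 'eef_pos': array([ 190.40637258, -594.80860417,  247.53794809]), 'tcp_rot': array([-3.14017579e+00,  7.26398580e-06,  3.09808962e-01]), 'contact_force': array([ 0.19052957,  0.57561416, -0.51316912]), 'wrist_torque': array([-0.0271611 ,  0.01525135, -0.01727877]), 'opening': 1.0017481934877774}
[[0.01, -1.0, -0.01], [-0.99, -0.01, -0.16], [0.16, 0.01, -0.99]] [ -39.19643387  541.73186309 1277.26280225] 592.9679696580803
[[0.79, 0.61, -0.01], [0.53, -0.69, -0.5], [-0.31, 0.39, -0.87]] [-421.18208208 -292.70514802 1653.08173855] 610.3212762960372
```

View pics/a.png

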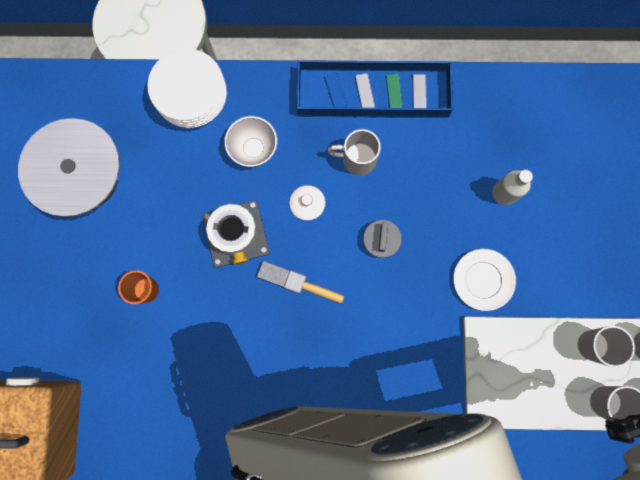

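View pics/b.png

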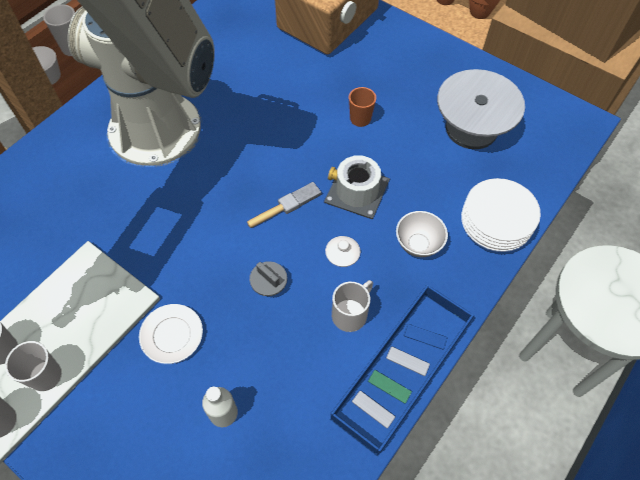

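The top view shows the cover at (382,238) and the housing at (231,228). The brass port is at (239,257), and the bar runs roughly along image vertical. Next I'll measure both from the top and scene views.

Run:
```python
from h import *
def L(n):
    z=np.load('last_%s.npz'%n);return z['im'],z['d'],{k:z[k] for k in('fx','fy','cx','cy','R','t')}
for n,rc,rh in(('top',(382,238),(231,228)),('scene',(268,277),(358,172))):
    im,d,P=L(n);X=pts(d,P)
    X[d==0]=np.nan
    m=np.zeros(d.shape,np.uint8);cv2.circle(m,rc,24,1,-1)
    s=X[(m>0)&(X[...,2]>58)&(X[...,2]<72)]
    q=cv2.minAreaRect(s[:,:2].astype(np.float32));print(n,'bar',len(s),np.median(s,0).round(1),q)
    s=X[(m>0)&(X[...,2]>20)&(X[...,2]<45)];print('disc',cv2.minEnclosingCircle(s[:,:2].astype(np.float32)),np.median(s[:,2]))
    m[:]=0;cv2.circle(m,rh,45,1,-1)
    s=X[(m>0)&(X[...,2]>74)&(X[...,2]<88)]
    print('rim',len(s),cv2.minEnclosingCircle(s[:,:2].astype(np.float32)),np.median(s[:,2]))
    s=X[(m>0)&(X[...,2]>3)&(X[...,2]<25)];print('plate',cv2.minAreaRect(s[:,:2].astype(np.float32)),np.median(s[:,2]))
    hsv=cv2.cvtColor(im,cv2.COLOR_RGB2HSV);b=(m>0)&(hsv[...,0]>15)&(hsv[...,0]<30)&(hsv[...,1]>120)
    print('port',b.sum(),np.nanmedian(X[b],0))
    # neighbours
im,d,P=L('top')
c=cv2.resize(im[190:275,190:275],None,fx=6,fy=6,interpolation=cv2.INTER_CUBIC);cv2.imwrite('pics/c.png',c[:,:,::-1])
```

```text
top bar 174 [ 540.5 -168.2   64.8] ((540.6072387695312, -168.6006317138672), (14.338205337524414, 61.44529342651367), 83.76455688476562)
disc ((541.4567260742188, -168.94314575195312), 43.21541213989258) 30.40608597705565
rim 1190 ((553.0510864257812, 166.44842529296875), 53.396636962890625) 79.59152147813062
plate ((566.1359252929688, 177.59568786621094), (205.86627197265625, 204.03439331054688), 69.83114624023438) 7.18340386177422
port 134 [491.17871535 147.55882573  51.44890572]
scene bar 162 [ 547.  -168.1   63.2] ((545.1453247070312, -167.58245849609375), (15.561653137207031, 61.121952056884766), 83.85982513427734)
disc ((545.3842163085938, -167.5869140625), 43.96923065185547) 30.269955873058947
rim 845 ((557.2320556640625, 167.4398651123047), 55.49294662475586) 78.92098305204026
plate ((522.880859375, 217.48565673828125), (225.16134643554688, 279.8829650878906), 37.5366096496582) 6.927444566672858
port 78 [495.36237841 143.57846687  49.61610549]
```

View pics/c.png

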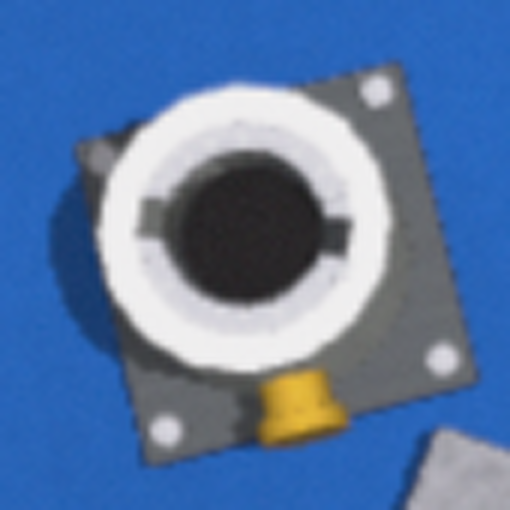

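The crop shows both slots clearly, at crop pixels (150,218) and (337,237). That puts the slot line at about 84° in world. The plate's sides give the housing x axis at about 13°, so the slots sit about 71° anticlockwise of it. The bar is at about -6°. I'll move over the cover now.

Call:
drive_tool --pt "3.3 -2.1 0 0" --pt "3.3 -2.1 0 0" --pt "3.3 -2.1 0 0" --pt "3.3 -2.1 0 0" --pt "3.3 -2.1 0 0" --pt "3.3 -2.1 0 0" --pt "3.3 -2.1 0 0" --pt "3.3 -2.1 0 0" --pt "3.3 -2.1 0 0" --pt "3.3 -2.1 0 0" --pt "3.3 -2.1 0 0" --pt "3.3 -2.1 0 0" --jaw 0 --force 60

```text
clock: 1.1
eef_pos: [491.6, -232.7, 248.1]
tcp_rot: [-3.141, 0.0, 0.31]
contact_force: [1.7, -0.6, 0.5]
opening: 0.999
```

Call:
drive_tool --pt "3.3 -2.1 0 0" --pt "3.3 -2.1 0 0" --pt "0 0 0 0.11" --pt "0 0 0 0.11" --pt "0 0 0 0.11" --pt "0 0 0 0.09" --pt "0 0 0 0"

```text
clock: 1.68
eef_pos: [540.8, -174.1, 247.9]
tcp_rot: [-3.141, 0.001, -0.114]
contact_force: [-0.2, 0.4, -1.3]
opening: 1.0
```

Run:
```python
from h import *
s=r.sense();print(s['clock'],s['eef_pos'],s['tcp_rot'],s['qpos'],s['contact_force'],s['wrist_torque'])
im,d,P=grab('wrist','d.png')
X=pts(d,P);X[d==0]=np.nan
near=np.hypot(X[...,0]-543,X[...,1]+168)<60
a=X[near&(X[...,2]>58)&(X[...,2]<72)];print(len(a))
print('bar',cv2.minAreaRect(a[:,:2].astype(np.float32)),np.median(a[:,2]),a.mean(0))
a=X[near&(X[...,2]>24)&(X[...,2]<40)];print('disc',cv2.minEnclosingCircle(a[:,:2].astype(np.float32)),np.median(a[:,2]))
```

```text
1.6833 [ 540.75369901 -174.12595332  247.90393102] [-3.14144174e+00  7.59226557e-04 -1.13868020e-01] [-3.14160169e-01  2.65841140e-01  1.75700647e+00 -3.50236702e-06
  1.11951911e+00  1.37050576e+00] [-0.17883621  0.36539246 -1.28476566] [-0.06429312 -0.01594582  0.03534157]
937
bar ((543.0042114257812, -167.71507263183594), (13.651127815246582, 61.05739212036133), 83.4816665649414) 65.0834362223003 [ 544.14662832 -168.09256371   64.8658522 ]
disc ((542.4103393554688, -167.63365173339844), 42.906131744384766) 31.3340339701123
```

View pics/d.png

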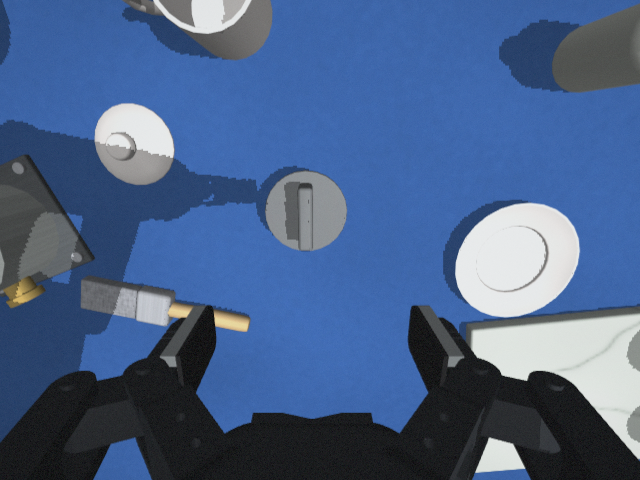

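The wrist view gives the cover centre at (542.7, -167.7). The bar top is at z 65.1, which matches the text and both fixed views, and the bar angle of -6.5° matches the tool yaw. I'll descend to TCP z 51 and grip.

Call:
drive_tool --pt "0.13 -0.66 2 0" --pt "0 0 3.3 0" --pt "0 0 3.3 0" --pt "0 0 3.3 0" --pt "0 0 3.3 0" --pt "0 0 2 0" --pt "0 0 1.5 0" --pt "0 0 1.0 0" --pt "0 0 0 0" --pt "0 0 0 0" --jaw 0.3

```text
clock: 2.57
eef_pos: [542.9, -168.1, 51.3]
tcp_rot: [-3.141, 0.0, -0.109]
contact_force: [-0.4, 0.4, -0.2]
opening: 0.697
```

Call:
drive_tool --pt "0 0 0 0" --pt "0 0 0 0" --pt "0 0 0 0" --pt "0 0 0 0" --pt "0 0 0 0" --pt "0 0 0 0" --pt "0 0 0 0" --jaw 1 --force 70

```text
clock: 3.15
eef_pos: [543.7, -168.2, 52.4]
tcp_rot: [3.141, -0.002, -0.11]
contact_force: [-0.5, 1.3, 6.4]
opening: 0.154
```

Call:
drive_tool --pt "0 0 -0.5 0" --pt "0 0 -1.5 0" --pt "0 0 -2.5 0" --pt "0 0 -2.5 0" --pt "0 0 -2.5 0" --pt "0 0 -2.5 0" --pt "0 0 -2.0 0" --pt "0 0 -1 0" --pt "0 0 0 0"

```text
clock: 3.9
eef_pos: [544.0, -168.3, 203.7]
tcp_rot: [3.141, -0.004, -0.11]
contact_force: [-0.4, -0.7, -1.6]
opening: 0.152
```

Call:
drive_tool --pt "-0.1 -1.5 0 0" --pt "-0.2 -2.9 0 0" --pt "-0.2 -2.9 0 0" --pt "-0.2 -2.9 0 0" --pt "-0.2 -2.9 0 0" --pt "-0.2 -2.9 0 0" --pt "-0.2 -2.9 0 0" --pt "-0.2 -2.4 0 0" --pt "-0.1 -1.5 0 0" --pt "0 0 0 0"

```text
clock: 4.73
eef_pos: [551.2, 63.0, 199.6]
tcp_rot: [-3.141, 0.002, -0.108]
contact_force: [-0.3, -0.8, -3.1]
opening: 0.152
```

Call:
drive_tool --pt "0 0 0 -0.07" --pt "0 0 0 -0.11" --pt "0 0 0 -0.11" --pt "0 0 0 -0.11" --pt "0 0 0 -0.11" --pt "0 0 0 -0.11" --pt "0 0 0 -0.11" --pt "0 0 0 -0.11" --pt "0 0 0 -0.11" --pt "0 0 0 -0.11" --pt "0 0 0 -0.11" --pt "0 0 0 -0.11"

```text
clock: 5.73
eef_pos: [551.3, 59.5, 199.9]
tcp_rot: [-3.14, 0.001, 1.175]
contact_force: [0.4, -0.4, -1.6]
opening: 0.151
```

Call:
drive_tool --pt "0 0 0 -0.11" --pt "0 0 0 -0.11" --pt "0 0 0 -0.08" --pt "0 0 0 0" --pt "0 0 0 0"

```text
clock: 6.15
eef_pos: [551.5, 59.8, 200.3]
tcp_rot: [-3.14, 0.001, 1.467]
contact_force: [0.1, -0.6, -2.2]
opening: 0.153
```

Run:
```python
from h import *
s=r.sense();print(s['clock'],s['eef_pos'],s['tcp_rot'],s['qpos'],s['contact_force'],s['wrist_torque'],s['opening'])
im,d,P=grab('wrist','e.png')
X=pts(d,P);X[d==0]=np.nan
near=np.hypot(X[...,0]-555,X[...,1]-167)<62
a=X[near&(X[...,2]>74)&(X[...,2]<86)];print(len(a))
print('rim',cv2.minEnclosingCircle(a[:,:2].astype(np.float32)),np.median(a[:,2]))
a=X[near&(X[...,2]>60)&(X[...,2]<72)];print('in',len(a))
```

```text
6.15 [551.53848056  59.75028147 200.27832614] [-3.14000974e+00  5.20407374e-04  1.46673261e+00] [ 1.05314836e-01  2.97911552e-01  1.83022711e+00 -2.11913397e-04
  1.01511052e+00  2.09490905e-01] [ 0.09290346 -0.58454432 -2.23344341] [0.01035679 0.00507329 0.00438822] 0.15257080397008613
14081
rim ((554.1669921875, 167.1588897705078), 53.334957122802734) 80.30671452271162
in 4793
```

View pics/e.png

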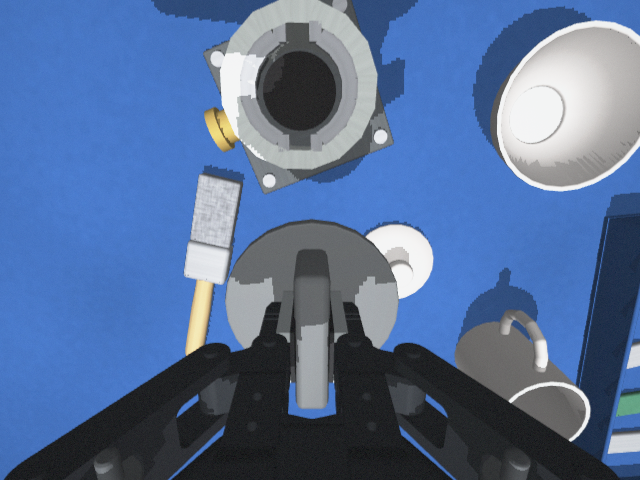

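The wrist view shows the mouth at about (300,90), with slots above and below it at (298,32) and (300,145). They line up closely with the held bar. I'll refine the centre and the slot angle.

Run:
```python
from h import *
z=np.load('last_wrist.npz');im,d=z['im'],z['d'];P={k:z[k] for k in('fx','fy','cx','cy','R','t')}
X=pts(d,P)
v,u=np.mgrid[:480,:640]
o=-P['R'].T@P['t'];k=np.stack([(u-P['cx'])/P['fx'],(v-P['cy'])/P['fy'],np.ones(u.shape)],-1)@P['R']
Y=o+k*((80-o[2])/k[...,2])[...,None]
c=np.array([554.2,167.2])
print('cam',o)
low=((X[...,2]<76)&(d>0)).astype(np.uint8)
low[np.hypot(*(Y[...,:2]-c).transpose(2,0,1))>45]=0
# bore edge: boundary at azimuths away from slots
w=Y[...,:2]-c;rr=np.hypot(w[...,0],w[...,1]);az=np.degrees(np.arctan2(w[...,1],w[...,0]))
e=[]
for a in range(-180,180,4):
    m=(abs((az-a+180)%360-180)<2)&(low>0)
    e.append((a,round(float(np.percentile(rr[m],98)),1)if m.any() else 0))
print(e)
E_=np.array([(x*0+c[0]+q*np.cos(np.radians(x)),c[1]+q*np.sin(np.radians(x))) for x,q in e if abs(abs(x)-86)>22 and q>20],np.float32)
print('bore',cv2.fitEllipse(E_))
for s in(1,-1):
    m=(low>0)&(rr>31.5)&(rr<37)&(abs(az-s*85)<25);p=w[m].mean(0);print(s,m.sum(),p,np.degrees(np.arctan2(p[1],p[0])),np.ptp(Y[m][:,0]))
    # by dark gray-level too
# rim fit
hi=(X[...,2]>77)&(X[...,2]<84)&(rr<60)
cn=max(cv2.findContours(hi.astype(np.uint8),0,1)[0],key=len)[:,0]
q=Y[cn[:,1],cn[:,0],:2].astype(np.float32);print('rim',cv2.fitEllipse(q))
# plate corner bolts / sides direction
pl=((X[...,2]>3)&(X[...,2]<12)&(np.hypot(X[...,0]-c[0],X[...,1]-c[1])<95)).astype(np.uint8)
l=X[pl>0][:,:2];print('plate',cv2.minAreaRect(l.astype(np.float32)))
# bar
b=X[(d>0)&(X[...,2]>206-6)&(X[...,2]<225)&(v<330)&(u>285)&(u<340)]
print('bar',len(b),cv2.minAreaRect(b[:,:2].astype(np.float32)),np.median(b[:,2]))
g=X[(d>0)&(X[...,2]>165)&(X[...,2]<188)&(v<330)];print('disc',cv2.minEnclosingCircle(g[:,:2].astype(np.float32)),np.median(g[:,2]))
```

```text
cam [560.84650982 139.08295002 326.0533803 ]
[(-180, 27.9), (-176, 28.1), (-172, 28.4), (-168, 28.3), (-164, 28.2), (-160, 28.2), (-156, 28.5), (-152, 28.4), (-148, 28.3), (-144, 28.6), (-140, 28.8), (-136, 28.9), (-132, 28.7), (-128, 28.4), (-124, 28.8), (-120, 34.6), (-116, 30.2), (-112, 29.6), (-108, 34.1), (-104, 38.8), (-100, 38.7), (-96, 38.6), (-92, 38.7), (-88, 38.9), (-84, 38.7), (-80, 31.9), (-76, 30.4), (-72, 38.5), (-68, 29.0), (-64, 29.0), (-60, 28.9), (-56, 28.9), (-52, 29.0), (-48, 28.9), (-44, 28.7), (-40, 28.9), (-36, 29.1), (-32, 29.0), (-28, 28.8), (-24, 28.7), (-20, 28.9), (-16, 28.6), (-12, 28.4), (-8, 28.2), (-4, 28.8), (0, 28.6), (4, 28.5), (8, 28.2), (12, 27.9), (16, 28.2), (20, 28.3), (24, 28.1), (28, 27.6), (32, 28.1), (36, 28.0), (40, 28.3), (44, 27.8), (48, 27.9), (52, 27.8), (56, 28.1), (60, 28.3), (64, 28.9), (68, 28.3), (72, 36.8), (76, 37.3), (80, 37.5), (84, 37.4), (88, 37.2), (92, 37.9), (96, 37.3), (100, 29.1), (104, 28.9), (108, 28.8), (112, 27.8), (116, 27.5), (120, 27.2), (124, 27.3), (128, 27.7), (132, 27.9), (136, 27.6), (140, 27.3), (144, 27.8), (148, 27.9), (152, 27.8), (156, 27.7), (160, 27.5), (164, 27.8), (168, 28.2), (172, 28.2), (176, 28.1)]
bore ((554.2977905273438, 166.13040161132812), (56.1513671875, 58.30824279785156), 167.52581787109375)
1 228 [ 3.3098829  33.89142463] 84.42210441866698 14.646257423527345
-1 176 [ -2.70651023 -33.87417409] -94.56816710124345 15.095101679239178
rim ((554.2694702148438, 166.89076232910156), (104.0505142211914, 104.30205535888672), 86.18108367919922)
plate ((558.5142822265625, 169.3727264404297), (161.47547912597656, 152.72354125976562), 5.587039470672607)
bar 2746 ((554.3751831054688, 77.6650619506836), (23.55389976501465, 22.212772369384766), 85.57842254638672) 212.5352873907321
disc ((552.122802734375, 58.42013931274414), 42.8116340637207) 179.0929512970444
```

Call:
drive_tool --pt "1.3 -0.11 0 0" --pt "2.5 -0.2 0 0" --pt "2.5 -0.2 0 0" --pt "2.5 -0.2 0 0" --pt "1.3 -0.11 0 0" --pt "0.69 -0.06 0 -0.014" --pt "0 0 1.5 0" --pt "0 0 2.5 0" --pt "0 0 1.5 0" --pt "0 0 1 0" --pt "0 0 0 0" --pt "0 0 0 0"

```text
clock: 7.2
eef_pos: [554.2, 168.4, 136.2]
tcp_rot: [-3.141, 0.0, 1.484]
contact_force: [-0.9, 0.3, -1.1]
opening: 0.151
```

Run:
```python
from h import *
s=r.sense();print(s['clock'],s['eef_pos'],s['tcp_rot'],s['contact_force'],s['wrist_torque'])
im,d,P=grab('wrist','f.png')
X=pts(d,P)
c=s['eef_pos'][:2];v,u=np.mgrid[:480,:640]
n=np.hypot(X[...,0]-c[0],X[...,1]-c[1])<80
for lo,hi in((76,84),(108,119)):
    a=X[(d>0)&n&(X[...,2]>lo)&(X[...,2]<hi)]
    if len(a):print(lo,len(a),cv2.minEnclosingCircle(a[:,:2].astype(np.float32)),np.median(a[:,2]))
```

```text
7.2 [554.18537528 168.35065403 136.21559621] [-3.14090123e+00  3.91604692e-04  1.48352045e+00] [-0.88686351  0.26015356 -1.13993015] [-0.00741136 -0.02196294  0.00427862]
76 5675 ((554.2473754882812, 167.35775756835938), 52.85517501831055) 80.23044549665673
108 11908 ((554.6437377929688, 166.81114196777344), 42.93138122558594) 115.0016932603871
```

Measured in the same image, the cover and housing axes agree within 0.7 mm. I'll descend and feel for contact.

Call:
drive_tool --pt "0 0 0.4 0" --pt "0 0 0.3 0" --pt "0 0 0.2 0" --pt "0 0 0.1 0" --pt "0 0 0 0"

```text
clock: 7.67
eef_pos: [554.1, 168.6, 126.2]
tcp_rot: [-3.141, 0.0, 1.484]
contact_force: [-0.9, -0.9, -1.8]
opening: 0.15
```

Call:
drive_tool --pt "0 0 0.15 0" --pt "0 0 0.1 0" --pt "0 0 0.1 0" --pt "0 0 0.1 0" --pt "0 0 0 0"

```text
clock: 8.08
eef_pos: [554.1, 168.6, 121.6]
tcp_rot: [-3.141, 0.0, 1.484]
contact_force: [0.1, -0.7, -1.8]
opening: 0.153
```

The foot is at 69 mm with no contact force, so the lugs have entered the slots. Now I'll press in.

Call:
drive_tool --pt "0 0 0.15 0" --pt "0 0 0.15 0" --pt "0 0 0.15 0" --pt "0 0 0.1 0" --pt "0 0 0.1 0" --pt "0 0 0 0"

```text
clock: 8.58
eef_pos: [554.3, 168.7, 115.4]
tcp_rot: [3.141, -0.0, 1.484]
contact_force: [-1.2, -0.6, 3.5]
opening: 0.153
```

Call:
drive_tool --pt "0 0 0.1 0" --pt "0 0 0.1 0" --pt "0 0 0.1 0" --pt "0 0 0.08 0" --pt "0 0 0 0" --pt "0 0 0 0"

```text
clock: 9.08
eef_pos: [554.4, 168.7, 111.7]
tcp_rot: [3.141, -0.0, 1.484]
contact_force: [-2.3, -0.1, 7.5]
opening: 0.156
```

Call:
drive_tool --pt "0 0 0.08 0" --pt "0 0 0.02 0" --pt "0 0 0 0.03" --pt "0 0 0 0.03" --pt "0 0 0 0.03" --pt "0 0 0 0.03" --pt "0 0 0 0"

```text
clock: 9.67
eef_pos: [555.0, 168.8, 111.1]
tcp_rot: [3.14, -0.001, 1.362]
contact_force: [-0.7, -0.4, 6.8]
opening: 0.149
```

Run:
```python
from h import *
s=r.sense();print(s['clock'],s['eef_pos'],s['tcp_rot'],s['contact_force'],s['wrist_torque'])
```

```text
9.6667 [554.99374018 168.84025566 111.12057471] [ 3.14005722e+00 -7.96229609e-04  1.36195406e+00] [-0.6576405  -0.43360595  6.78685238] [-0.05508778  0.11407705 -0.02070924]
```

Turning is free: 7° with no torque, which is beyond the slot clearance. I'll carry on clockwise.

Call:
drive_tool --pt "0 0 0 0.05" --pt "0 0 0 0.07" --pt "0 0 0 0.07" --pt "0 0 0 0.07" --pt "0 0 0 0.07" --pt "0 0 0 0.07" --pt "0 0 0 0.07" --pt "0 0 0 0.07" --pt "0 0 0 0.07" --pt "0 0 0 0.07" --pt "0 0 0 0.05" --pt "0 0 0 0"

```text
clock: 10.67
eef_pos: [555.3, 168.9, 111.2]
tcp_rot: [3.141, -0.002, 0.631]
contact_force: [0.4, 0.1, 7.8]
opening: 0.15
```

```bash
cat > s.py <<'E'
from h import *
s=r.sense();print(s['clock'],s['eef_pos'].round(2),s['tcp_rot'].round(4),s['contact_force'].round(2),s['wrist_torque'].round(3),s['qpos'][5])
E
python3 s.py
```

```text
10.6667 [555.32 168.93 111.22] [ 3.1407e+00 -2.3000e-03  6.3060e-01] [0.39 0.08 7.8 ] [-0.065  0.032 -0.098] 1.2330681771660812
```

Call:
drive_tool --pt "0 0 0 0.03" --pt "0 0 0 0.03" --pt "0 0 0 0.03" --pt "0 0 0 0.03" --pt "0 0 0 0.03" --pt "0 0 0 0"

```text
clock: 11.17
eef_pos: [555.3, 168.9, 111.2]
tcp_rot: [3.141, -0.002, 0.482]
contact_force: [0.3, -0.2, 7.6]
opening: 0.153
```

```bash
python3 s.py
```

```text
11.1667 [555.32 168.91 111.24] [ 3.141e+00 -2.400e-03  4.820e-01] [ 0.3  -0.25  7.56] [-0.068 -0.045 -0.1  ] 1.3816159004573942
```

Call:
drive_tool --pt "0 0 0 0.02" --pt "0 0 0 0.02" --pt "0 0 0 0.02" --pt "0 0 0 0"

```text
clock: 11.5
eef_pos: [555.3, 168.9, 111.2]
tcp_rot: [3.141, -0.002, 0.423]
contact_force: [-0.0, -0.8, 7.1]
opening: 0.154
```

```bash
python3 s.py
```

```text
11.5 [555.32 168.88 111.22] [ 3.1412e+00 -2.4000e-03  4.2260e-01] [-0.03 -0.79  7.1 ] [-0.133  0.019 -0.079] 1.4409870467220947
```

Call:
drive_tool --pt "0 0 0 0.015" --pt "0 0 0 0.015" --pt "0 0 0 0"

```text
clock: 11.75
eef_pos: [555.3, 168.9, 111.2]
tcp_rot: [3.141, -0.002, 0.393]
contact_force: [0.3, -0.1, 7.3]
opening: 0.15
```

```bash
python3 s.py
```

```text
11.75 [555.31 168.9  111.24] [ 3.1412e+00 -2.4000e-03  3.9300e-01] [ 0.35 -0.08  7.3 ] [-0.083  0.006 -0.024] 1.470667208927397
```

Call:
drive_tool --pt "0 0 0 0.015" --pt "0 0 0 0.015" --pt "0 0 0 0"

```text
clock: 12.0
eef_pos: [555.3, 168.9, 111.2]
tcp_rot: [3.141, -0.002, 0.363]
contact_force: [0.2, -0.1, 7.4]
opening: 0.151
```

```bash
python3 s.py
```

```text
12.0 [555.32 168.9  111.24] [ 3.1413e+00 -2.4000e-03  3.6300e-01] [ 0.22 -0.07  7.38] [-0.075 -0.048 -0.05 ] 1.5006189959501801
```

Call:
drive_tool --pt "0 0 0 0.015" --pt "0 0 0 0.015" --pt "0 0 0 0"

```text
clock: 12.25
eef_pos: [555.3, 168.9, 111.2]
tcp_rot: [3.141, -0.002, 0.333]
contact_force: [0.6, 0.2, 7.7]
opening: 0.156
```

```bash
python3 s.py
```

```text
12.25 [555.32 168.92 111.25] [ 3.1414e+00 -2.4000e-03  3.3300e-01] [0.6  0.24 7.7 ] [-0.148 -0.034 -0.042] 1.5306452666240076
```

Call:
drive_tool --pt "0 0 0 0.015" --pt "0 0 0 0.015" --pt "0 0 0 0"

```text
clock: 12.5
eef_pos: [555.3, 168.9, 111.2]
tcp_rot: [3.141, -0.002, 0.303]
contact_force: [0.8, 0.1, 7.3]
opening: 0.154
```

```bash
python3 s.py
```

```text
12.5 [555.3  168.92 111.23] [ 3.1415e+00 -2.4000e-03  3.0300e-01] [0.83 0.09 7.32] [-0.102 -0.054 -0.033] 1.560643978039876
```

Call:
drive_tool --pt "0 0 0 0.015" --pt "0 0 0 0.015" --pt "0 0 0 0"

```text
clock: 12.75
eef_pos: [555.3, 168.8, 111.2]
tcp_rot: [3.141, -0.002, 0.273]
contact_force: [0.6, -1.4, 7.5]
opening: 0.15
```

```bash
python3 s.py
```

```text
12.75 [555.35 168.77 111.25] [ 3.1412e+00 -2.4000e-03  2.7340e-01] [ 0.62 -1.42  7.51] [-0.216  0.015  0.149] 1.5904738422613682
```

Call:
drive_tool --pt "0 0 0 0.01" --pt "0 0 0 0.01" --pt "0 0 0 0"

```text
clock: 13.0
eef_pos: [555.3, 168.3, 111.2]
tcp_rot: [3.14, -0.002, 0.254]
contact_force: [0.7, -4.0, 8.1]
opening: 0.157
```

```bash
python3 s.py
```

```text
13.0 [555.34 168.28 111.22] [ 3.1405e+00 -2.1000e-03  2.5420e-01] [ 0.71 -4.05  8.07] [-0.668 -0.06   0.287] 1.6099588318983684
```

Call:
drive_tool --pt "0 0.05 0 0" --pt "0 0 0 0.01" --pt "0 0 0 0"

```text
clock: 13.25
eef_pos: [555.4, 167.9, 111.2]
tcp_rot: [3.141, -0.002, 0.244]
contact_force: [1.2, -3.0, 7.7]
opening: 0.154
```

```bash
python3 s.py
```

```text
13.25 [555.42 167.89 111.21] [ 3.1407e+00 -2.1000e-03  2.4410e-01] [ 1.24 -3.02  7.74] [-0.477  0.018  0.316] 1.6190469929777895
```

Call:
drive_tool --pt "0 0 0 0.01" --pt "0 0 0 0"

```text
clock: 13.42
eef_pos: [555.4, 167.7, 111.2]
tcp_rot: [3.14, -0.002, 0.235]
contact_force: [0.0, -3.5, 8.5]
opening: 0.151
```

```bash
python3 s.py
```

```text
13.4167 [555.42 167.74 111.19] [ 3.1404e+00 -2.0000e-03  2.3450e-01] [ 0.04 -3.54  8.53] [-0.667 -0.066  0.477] 1.6288299867247822
```

Call:
drive_tool --pt "0 0.05 0 0" --pt "0 0 0 0.01" --pt "0 0 0 0"

```text
clock: 13.67
eef_pos: [555.5, 167.6, 111.2]
tcp_rot: [3.141, -0.002, 0.225]
contact_force: [0.3, -1.5, 7.8]
opening: 0.148
```

```bash
python3 s.py
```

```text
13.6667 [555.45 167.64 111.23] [ 3.1409e+00 -2.1000e-03  2.2500e-01] [ 0.31 -1.54  7.78] [-0.259  0.066  0.818] 1.6374892914091204
```

Call:
drive_tool --pt "0 0 0 0.01" --pt "0 0 0 0"

```text
clock: 13.83
eef_pos: [555.4, 167.6, 111.2]
tcp_rot: [3.141, -0.002, 0.216]
contact_force: [0.3, -0.7, 8.7]
opening: 0.156
```

```bash
python3 s.py
```

```text
13.8333 [555.45 167.63 111.21] [ 3.1407e+00 -2.1000e-03  2.1570e-01] [ 0.34 -0.65  8.72] [-0.24   0.069  1.206] 1.6470842137138688
```

The torque rose to 1.2 N m and the side force vanished, so both lugs are on the stops. I'll ease off the twist a little, let the spring lift the lugs onto the collar, and check before opening.

Call:
drive_tool --pt "0 0 0 -0.012" --pt "0 0 -0.06 0" --pt "0 0 -0.06 0" --pt "0 0 0 0"

```text
clock: 14.17
eef_pos: [555.3, 167.6, 111.6]
tcp_rot: [3.141, -0.002, 0.227]
contact_force: [4.7, -2.1, -1.2]
opening: 0.153
```

```bash
python3 s.py
```

```text
14.1667 [555.26 167.64 111.61] [ 3.1411e+00 -1.6000e-03  2.2650e-01] [ 4.74 -2.14 -1.15] [-0.213 -0.852  0.786] 1.6357805050745404
```

Call:
drive_tool --pt "0 0 0 -0.006" --pt "0 0 0 0" --pt "0 0 0 0" --pt "0 0 0 0" --pt "0 0 0 0" --jaw 0.6

```text
clock: 14.58
eef_pos: [554.2, 167.7, 111.6]
tcp_rot: [-3.141, 0.001, 0.231]
contact_force: [0.8, -0.9, -0.4]
opening: 0.4
```

Call:
drive_tool --pt "0 0 -0.5 0" --pt "0 0 -1.5 0" --pt "0 0 -2.5 0" --pt "0 0 -3 0" --pt "-2 0 -3 0" --pt "-3 0 -2 0" --pt "-1 0 0 0" --pt "0 0 0 0"

```text
clock: 15.25
eef_pos: [494.6, 153.6, 237.9]
tcp_rot: [-3.141, -0.001, 0.232]
contact_force: [-0.6, 0.2, -1.7]
opening: 0.397
```

Run:
```python
from h import *
import s
im,d,P=grab('wrist','g.png')
X=pts(d,P);c=(554.3,167)
n=(d>0)&(np.hypot(X[...,0]-c[0],X[...,1]-c[1])<55)
a=X[n&(X[...,2]>85)&(X[...,2]<99)];print('disc',len(a),cv2.minEnclosingCircle(a[:,:2].astype(np.float32)),np.median(a[:,2]))
a=X[n&(X[...,2]>117)&(X[...,2]<135)];print('bar',len(a),cv2.minAreaRect(a[:,:2].astype(np.float32)),np.median(a[:,2]))
a=X[n&(X[...,2]>76)&(X[...,2]<84)];print('rim',np.median(a[:,2]))
```

```text
15.25 [494.55 153.55 237.95] [-3.1414e+00 -1.4000e-03  2.3180e-01] [-0.64  0.19 -1.69] [ 0.005  0.02  -0.045] 1.6370246587372517
disc 7627 ((554.0272216796875, 167.28929138183594), 43.03160858154297) 91.34074327100666
bar 1776 ((554.376708984375, 167.24769592285156), (61.795799255371094, 13.955148696899414), 14.230081558227539) 125.03829322134453
rim 80.31554768165431
```

View pics/g.png

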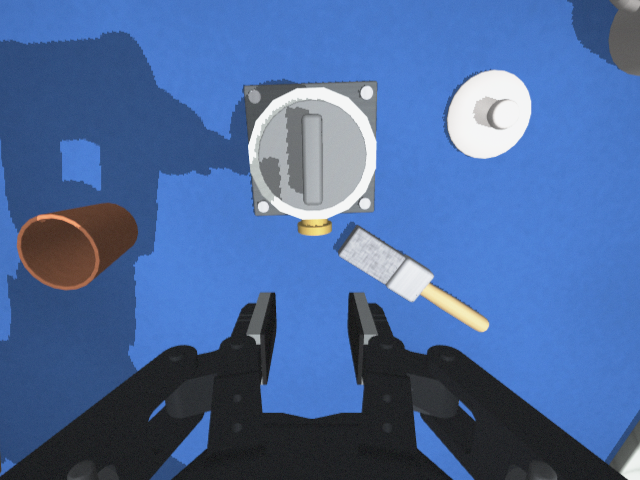

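The cover sits centred within 0.3 mm, with its foot at about 60 mm and the bar at 14.2°. That matches the stop angle of about 14.1° extrapolated from the torque against turn readings. The bystanders near the housing look undisturbed, and the gripper is clear.

```bash
python3 -c "
from h import *
print(job.sign_off())"
```

```text
the job is handed in; nothing more can be done
None
```

I fitted the cover and it appears locked; I handed the job in at about 15 s, and the hand-in gave no verdict. I gripped the cover by its bar, found the slots at about 71° by camera, and pressed it through. I then turned it clockwise until the torque showed both lugs on the stops.

**Forces:** the twist peaked at 1.2 N m. By the text's 30 N per N m, that is about 46 N of contact including the spring.

**Last checks (wrist camera, after letting go):**
- The cover is within 0.3 mm of the housing's axis, with its foot at about 60 mm.
- The bar is at 14.2°, matching the stop at about 14.1° worked out from the torque readings. The tool itself read 12.4° at peak torque, which I put down to give in the gripper and arm.
- The gripper was clear of everything. The tumbler, brush and lid near the housing look undisturbed; I did not recheck the mug, bowl, saucer or bottle.

**Not confirmed:**
- The seat pin cannot be read directly, so its travel is inferred from that angle match.
- On the way, one lug met its stop first and pushed the cover about 4 N sideways. I eased it about 1 mm across, and both lugs then seated.

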